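# Make the food processor ready for chopping

### The job

Make the food processor ready for chopping: take the chopping blade (the attachment with the two curved steel knives), turn it so that its square bore matches the square drive spindle in the bowl, and push it down on the spindle until it is fully home. Then put the lid on the bowl so that it sits flat on the rim all the way round. Leave the kneading paddle, the steel cup and the small white bowl where they are.

Things in the scene. Friction and masses are not known exactly. Their poses are not given: they have to be found in the camera images.
- processor: food processor, fixed: white motor base 158x158x72 mm, rounded corners, black rotary switch on its front (-x) face; on it a clear round bowl, locked on, inside diameter 141 mm at the rim, 151 outside, floor 77 mm and rim 190 mm above the worktop. White loop handle on the bowl's back right side, out to 116 mm from the axis. Origin: centre of the underside, on the bowl's axis; z up
- seat (a point): point on the bowl's axis on top of the white round collar (38 mm diameter) in the middle of the bowl's floor, 84 mm above the worktop, 106 mm below the rim. The bottom of an attachment that is fully home rests on this collar. Axes as the processor's
- rim (a point): centre of the bowl's mouth at the height of the rim, 190 mm above the worktop. Axes as the processor's
- spindle (a joint): angle (rad) of the square steel drive spindle about the bowl's vertical axis: 0 when its flats are parallel to the processor's x and y axes, positive anticlockwise from above. 16 mm square, it stands 42 mm above the collar (top 126 mm above the worktop; the last 3.5 mm taper by 2 mm a side) and turns with slight friction
- chopping_blade: standing upright: white hub 92 mm high, two curved steel knives reaching 50 mm from the axis, 16 mm and 34 to 38 mm above its bottom. The hub's lower 54 mm is a square sleeve (37 mm wide at the foot, 30 at the top) with an 18 mm square bore, open below, 46 mm deep, sides parallel to the blade's x and y. Knives set off along +x (lower) and -x. Origin: centre of the hub's bottom; z up
- blade_grip (a point): point on the blade's axis, 78 mm above the hub's bottom, in its flat finger grip. The grip reaches from 58 to 92 mm above the bottom, 20 mm thick along the blade's x, 28 mm wide along its y. Axes as the blade's
- kneading_paddle: kneading paddle, a bystander: the same white hub and grip as the blade's, but two stout straight plastic arms, 20 mm high, instead of knives, reaching 49 mm from the axis. Origin: centre of the hub's bottom; z up
- processor_lid: white round lid of the bowl, right side up on the worktop: below, a plug 134 mm in diameter and 7 mm high that goes inside the rim; above it a flange 157 mm in diameter, 7 to 12 mm high, whose underside rests on the rim; top 14.5 mm high in the middle, with a bar grip across it. Any turn on the bowl is right. Origin: centre of the plug's bottom; z up
- lid_grip (a point): point in the lid's bar grip on the lid's axis, 36.5 mm above the plug's bottom. The bar is 18 mm thick along the lid's x, 60 mm long along its y; it stands on the lid's top (14.5 mm) and its own top is 44.5 mm above the plug's bottom. Axes as the lid's
- steel_cup: steel drinking cup, a bystander, 80 mm wide at the mouth, 103 mm high. Origin: centre of its bottom
- bowl_w: white bowl, a bystander, 124 mm wide, 56 mm high. Origin: centre of its bottom
Not all that is in view belongs to the job. What is shaped like the processor_lid but red is not meant.

How it is judged (in metres and radians):
On the way:
1. the chopping blade is fully home on the spindle and let go, while the bowl is still open (z of chopping_blade in the frame of seat below 0.003 m and horizontal distance between chopping_blade and seat below 0.004 m and angle between chopping_blade's own z axis and vertical below 0.06 rad and contact force between the fingers and chopping_blade below 0.3 N and horizontal distance between processor_lid and rim above 0.1 m), for 0.2 s.
At the end, for the whole second after the job is handed in: Blade home on the spindle: bottom under 3 mm above the collar, within 4 mm of the bowl's axis, upright within 0.06 rad. Lid seated: its plug 4.5 to 9.5 mm below the rim, centre within 7 mm of the bowl's axis, level within 0.035 rad. Both at rest (under 20 mm/s) (z of chopping_blade in the frame of seat below 0.003 m and horizontal distance between chopping_blade and seat below 0.004 m and angle between chopping_blade's own z axis and vertical below 0.06 rad and z of processor_lid in the frame of rim between -0.0095 and -0.0045 m and horizontal distance between processor_lid and rim below 0.007 m and angle between processor_lid's own z axis and vertical below 0.035 rad and linear speed of each of processor_lid, chopping_blade below 0.02 m/s); the robot touches nothing.
It fails at once if the kneading paddle is moved by more than 25 mm (distance of kneading_paddle from where it was at the start of the episode above 0.025 m).
It fails at once if the steel cup is moved by more than 25 mm (distance of steel_cup from where it was at the start of the episode above 0.025 m).
It fails at once if the white bowl is moved by more than 25 mm (distance of bowl_w from where it was at the start of the episode above 0.025 m).
It also fails if it takes over 61 s, if anything falls off the work surface, if the arm or the gripper's body presses on something with over 40 N, if the wrist force passes 120 N, or if a joint passes its speed limit or range.

### The arm

A 6-joint arm with a two-finger parallel gripper is mounted at the origin on the work surface; the furniture and walls round the work are solid. World frame = base frame: x ahead of the robot, y to its left, z up, the work surface at z = 0. Lengths are in m, angles in degrees, forces in N, time in s.
With the tool pointing down it reaches from about 0.3 to 0.75 m from the base axis. Payload 8.5 kg.
Tool frame: the origin (TCP) lies midway between the tips of the shut fingers; the grasp point (between the pads) lies grasp_offset behind it (grasp_offset is the distance from the TCP to the grasp point, in m); z points along the fingers, y is the line along which they close (so a half turn about z gives the same grasp; the last joint's range is limited). The gripper opens to 85 mm and grips with 20 to 120 N. Pads are 22 mm wide; open, the fingers measure 114 mm over their backs; the gripper's body (76 mm by 85 mm) begins 54 mm behind the grasp point. The pads swing forward as they close: fully open they stand 13 mm farther back than shut.
Start: joints at [-75.82, 21.807, 74.336, -0, 83.858, -12.336], TCP at [0.246, -0.492, 0.231] pointing down, gripper open.
Joint ranges: [-178.18, 178.18], [-50.72, 133.34], [12.68, 142.11], [-81.47, 261.47], [9.98, 163.14], [-165.26, 165.26]. Speed limits (degrees/s): [136.94, 136.94, 180, 180, 180, 180].

### API

Orientations are given as a 3x3 rotation matrix whose columns are the frame's x, y, z axes.
In Python, from rig import observe, get_image, camera_params, close_job, grasp_offset gives the robot as it stands.
- The arm moves only by the shell command python3 -m handwheel 'ROWS' [OPENING] [FORCE]. ROWS is JSON, a list of rows, each a list of 2 entries, a list of its own where there are three numbers: the shift along the tool's x, y, z as a fraction of full scale, then the turn, a rotation vector about the tool's x, y, z as a fraction of full scale. In form: [[[dx, dy, dz], [ax, ay, az]], ...]. A call has 1 to 10 rows; each row is the pose to reach, as a shift and turn from the pose commanded when the call began, along the tool's axes at that moment, turning the shorter way round; what a row does not reach only later rows make up. Full scale, the value 1, is 0.5 m for a shift and pi rad for a turn. A row lasts 1/10 s, in which the tool goes at most 50 mm and 8.59 degrees, less where a joint would pass 70% of its speed; a pose out of reach is approached as far as the arm can. A call with a number of a shift or a turn outside -1 to 1 is refused whole. A call with a gripper value outside its range is refused whole. OPENING is the opening, from 0 (shut) to 1 (fully open), set as the call begins (- or left out, the last holds). The fingers move at their own pace and stop on an object; FORCE is the grip in N (left out, the last holds). Time passes only in rows, so rows that repeat a pose let the fingers close. It gives the time, the measured TCP pose, the force, the opening and the grip force at its end, in the units of the state.
- observe(): the state, without advancing time (a new reading comes with each control period).
- get_image(name): name is "side" or "top" or "wrist"; returns (picture, depth): 480x640x3 uint8, red, green, blue; 480x640 float32, m along the optical axis (not along the pixel's ray), 0 where there is no reading.
- camera_params(name): a dict with "K" (3x3 intrinsics, pixels), "R" (3x3) and "t" (3): a world point X has camera coordinates R X + t. Camera axes: x right, y down, z forward; pixel columns grow to the right and rows downward; lengths in m; the calibration is good to about 2 mm. The wrist camera is an equidistant fisheye: a pixel r from the principal point sees the ray r / f radians off the axis. A picture is of the moment at which its call begins: read the wrist's pose just before it. camera_params takes no time and is no camera call; for the wrist camera it gives the pose at the moment of the call.
- close_job(): hands the job in; it is judged then, once.
The state is a dict: "time_s": time; "q": joint angles; "qvel": joint speeds; "joint_efforts": joint torques, N m; "position": TCP position; "tool_rot": TCP orientation; "ft_force": force on the tool from outside, world axes, zero at the start; "wrist_torque": the same for the moment, N m; "grip_width": finger opening in m; "gripper_force": force on a finger pad.
Only numpy, scipy, OpenCV 4.12 (cv2) and the standard library are available. Lean on these libraries where they do the work, as an engineer would, in place of code of your own. Each camera call takes 0.05 s, during which the arm holds its last target. There are 200 camera calls.

## Working session

There is one attempt and no reset: what is moved stays moved. The work goes in short steps, Python scripts to look and compute and a shell command to move; the robot and the scene stay as the last step left them, time stands still between calls to the robot, and variables do not carry over. Pictures are saved under pics/ and viewed, at most 10 in all, crops included, and the job is handed in when it is done.

```bash
mkdir -p pics; ls; python3 - <<'E'
from rig import *
import cv2,numpy as np
print(grasp_offset)
s=observe();print(s['time_s'],s['position'],np.round(s['tool_rot'],3).tolist(),s['grip_width'])
for n in("side","top"):
    p,d=get_image(n);c=camera_params(n);cv2.imwrite(f"pics/{n}0.png",p[:,:,::-1]);np.savez(f"{n}0.npz",p=p,d=d,**{k:np.array(c[k]) for k in"KRt"})
    print(n,np.round(c['K'],1).tolist(),np.round(c['R'],3).tolist(),np.round(c['t'],3).tolist(),(d>0).mean())
E
```

```text
pics
0.0187
0.0 [ 0.24548283 -0.49184603  0.23069771] [[0.895, 0.446, -0.0], [0.446, -0.895, 0.001], [0.0, -0.001, -1.0]] 0.08560343860382345
side [[547.4, 0.0, 322.8], [0.0, 547.4, 253.5], [0.0, 0.0, 1.0]] [[-0.093, -0.996, 0.01], [-0.607, 0.048, -0.793], [0.789, -0.08, -0.609]] [-0.027, 0.421, 0.998] 0.9958951822916666
top [[612.8, 0.0, 322.4], [0.0, 612.8, 243.7], [0.0, 0.0, 1.0]] [[0.031, -0.999, -0.016], [-0.997, -0.03, -0.07], [0.07, 0.018, -0.997]] [-0.061, 0.521, 1.285] 0.9959635416666667
```

View pics/side0.png

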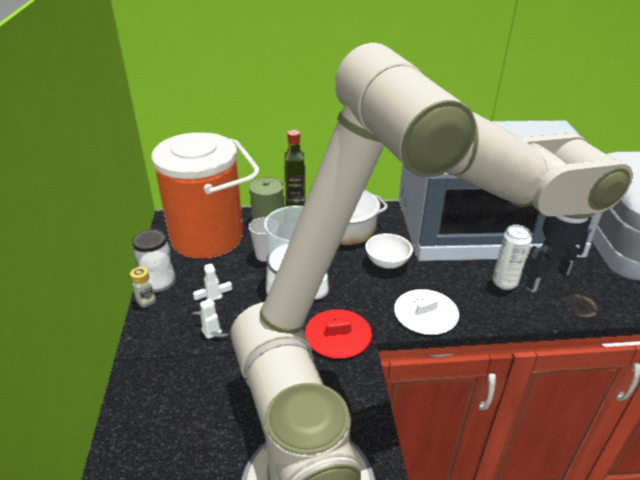

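View pics/top0.png

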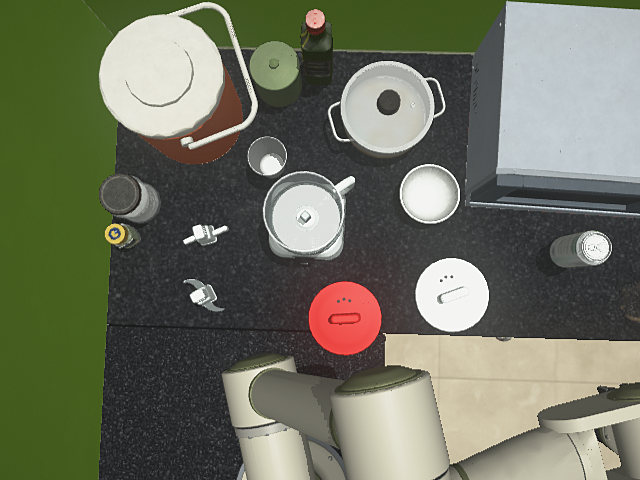

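The top view shows the blade at (203,293), the paddle at (204,236), the bowl with spindle at (305,216), the white lid at (452,295) and the red decoy lid at (345,318). The side view shows the blade at (210,320) and the lid at (427,310).

```bash
cat > h.py <<'E'
import numpy as np,cv2
def cloud(n):
    z=np.load(n+".npz");d=z['d'];v,u=np.indices(d.shape);K=z['K']
    c=np.stack([(u-K[0,2])/K[0,0]*d,(v-K[1,2])/K[1,1]*d,d],-1)
    return (c-z['t'])@z['R'],z
def rect(P,m):
    q=P[m][:,:2].astype(np.float32)
    return cv2.minAreaRect(q*1000) if len(q)>3 else None
E
python3 - <<'E'
from h import *
for n,w in (("top0",dict(blade=(203,293),lid=(452,295),proc=(305,216),paddle=(204,236),cup=(267,157),bowl=(430,194))),("side0",dict(blade=(210,320),lid=(427,310),paddle=(212,285),bowl=(389,250)))):
    P,z=cloud(n);v,u=np.indices(P.shape[:2])
    for k,(a,b) in w.items():
        m=(abs(u-a)<45)&(abs(v-b)<45)
        Z=P[...,2];
        for lo,hi in dict(blade=[(.075,.105),(.03,.04)],lid=[(.035,.055),(.004,.02)],proc=[(.18,.2),(.11,.14),(.06,.08)],paddle=[(.075,.105)],cup=[(.09,.115)],bowl=[(.045,.065)])[k]:
            mm=m&(Z>lo)&(Z<hi)
            if k in('blade','paddle'): mm&=(abs(u-a)<25)&(abs(v-b)<26)
            if hi==.14: mm&=(abs(u-a)<20)&(abs(v-b)<20)
            print(n,k,lo,hi,mm.sum(),rect(P,mm),np.round(np.median(P[mm],0),4) if mm.any() else '', np.round(P[b,a],4))
z=np.load("top0.npz");p=z['p'][:,:,::-1]
a=cv2.resize(p[260:330,165:245],None,fx=5,fy=5,interpolation=cv2.INTER_CUBIC)
b=cv2.resize(p[180:250,265:345],None,fx=5,fy=5,interpolation=cv2.INTER_CUBIC)
cv2.imwrite("pics/c1.png",np.hstack([a,b]))
E
```

```text
top0 blade 0.075 0.105 156 ((406.4612731933594, 199.8224639892578), (20.1999568939209, 27.797340393066406), 28.803686141967773) [0.4066 0.1984 0.0914] [0.4113 0.1885 0.0929]
top0 blade 0.03 0.04 115 ((419.51568603515625, 208.74380493164062), (65.28190612792969, 32.150081634521484), 39.01957702636719) [0.4305 0.2145 0.0348] [0.4113 0.1885 0.0929]
top0 lid 0.035 0.055 261 ((423.5776062011719, -322.130126953125), (19.027835845947266, 60.22917175292969), 22.52289390563965) [ 0.4238 -0.3216  0.0438] [ 0.4223 -0.3168  0.0433]
top0 lid 0.004 0.02 4109 ((428.05426025390625, -324.1943359375), (177.5657196044922, 187.2510223388672), 0.9436520338058472) [ 0.4241 -0.3213  0.013 ] [ 0.4223 -0.3168  0.0433]
top0 proc 0.18 0.2 815 ((570.6091918945312, -11.230400085449219), (150.0194854736328, 150.75164794921875), 81.69233703613281) [ 0.5945 -0.0216  0.1879] [ 0.4315 -0.0696  1.317 ]
top0 proc 0.11 0.14 74 ((570.10986328125, -10.83675765991211), (16.089969635009766, 15.268515586853027), 46.460750579833984) [ 0.5699 -0.0116  0.1249] [ 0.4315 -0.0696  1.317 ]
top0 proc 0.06 0.08 3094 ((579.19964599609
[... 1027 characters left out ...]
055 164 ((421.2626647949219, -319.68829345703125), (21.18906593322754, 61.10246658325195), 19.75480079650879) [ 0.4187 -0.318   0.0434] [ 0.4152 -0.3212  0.019 ]
side0 lid 0.004 0.02 1993 ((466.7314147949219, -338.61260986328125), (222.3349151611328, 279.2362060546875), 78.45044708251953) [ 0.4088 -0.3163  0.0128] [ 0.4152 -0.3212  0.019 ]
side0 paddle 0.075 0.105 233 ((469.5136413574219, 206.16183471679688), (157.3633270263672, 30.84903907775879), 3.245993137359619) [0.4104 0.2034 0.0897] [0.5243 0.2034 0.0424]
side0 bowl 0.045 0.065 778 ((688.3424072265625, -293.2669677734375), (221.84046936035156, 231.84754943847656), 25.174333572387695) [ 0.671  -0.2736  0.0531] [ 0.6609 -0.2736  0.0204]
```

View pics/c1.png

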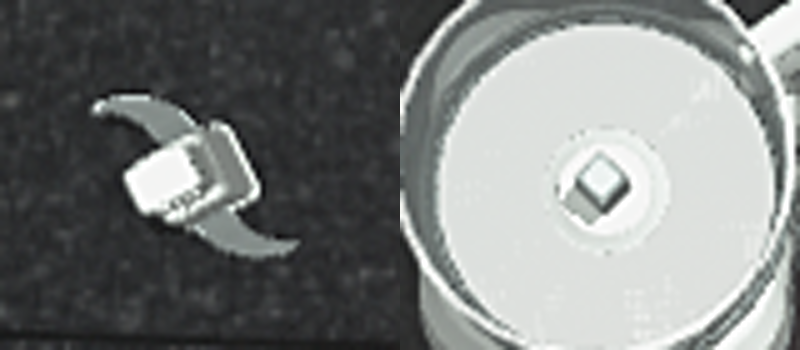

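Blade at about (0.405, 0.201), thin axis at about 29°. Spindle at about (0.570, -0.011), square at about 46°. I'll go via the bowl for a close wrist view.

```bash
cat >> h.py <<'E'
from scipy.spatial.transform import Rotation as Ro
def go(pos,yaw):
    from rig import observe
    s=observe();R=np.array(s['tool_rot']);c,q=np.cos(np.radians(yaw)),np.sin(np.radians(yaw))
    T=np.array([[-q,c,0],[c,q,0],[0,0,-1.]])
    d=R.T@(np.array(pos)-s['position'])/.5; r=Ro.from_matrix(R.T@T).as_rotvec()/np.pi
    print('t',round(s['time_s'],2),'shift',np.round(d,4).tolist(),'turn',np.round(r,4).tolist(),'rows>=',np.linalg.norm(d)*10,np.linalg.norm(r)*180/8.59)
def snap(name):
    import rig
    c=rig.camera_params("wrist");s=rig.observe();p,d=rig.get_image("wrist")
    cv2.imwrite(f"pics/{name}.png",p[:,:,::-1]);np.savez(name+".npz",p=p,d=d,pos=s['position'],**{k:np.array(c[k]) for k in"KRt"})
    return c
def wcloud(name):
    z=np.load(name+".npz");d=z['d'];K=z['K'];v,u=np.indices(d.shape)
    x=(u-K[0,2])/K[0,0];y=(v-K[1,2])/K[1,1];r=np.hypot(x,y)+1e-9;k=np.tan(np.minimum(r,1.5))/r
    return (np.stack([x*k*d,y*k*d,d],-1)-z['t'])@z['R'],z
E
python3 -c "
from h import *
go((.48,-.05,.33),0)"
```

```text
t 0.1 shift [0.8143, -0.5816, -0.1975] turn [-0.0003, -0.0003, -0.3527] rows>= 10.200014346231722 7.390173375203691
```

```bash
python3 -m handwheel '[[[0.2,-0.15,-0.19],[0,0,-0.1]],[[0.4,-0.29,-0.19],[0,0,-0.17]],[[0.5,-0.36,-0.19],[0,0,-0.22]],[[0.6,-0.43,-0.19],[0,0,-0.27]],[[0.7,-0.5,-0.19],[0,0,-0.31]],[[0.81,-0.58,-0.19],[0,0,-0.35]],[[0.81,-0.58,-0.19],[0,0,-0.35]],[[0.81,-0.58,-0.19],[0,0,-0.35]],[[0.81,-0.58,-0.19],[0,0,-0.35]],[[0.81,-0.58,-0.19],[0,0,-0.35]]]' 1
python3 - <<'E'
from h import *
c=snap("w1");print(np.round(c['K'],1).tolist())
go((.405,.201,.25),28.8)
go((.46,-.05,.33),0)
E
```

```text
time_s: 1.1
position: [0.4724, -0.0621, 0.3251]
tool_rot: [[0.008, 1.0, -0.0], [1.0, -0.008, 0.0], [0.0, -0.0, -1.0]]
ft_force: [0.9, -1.2, 0.3]
grip_width: 0.0853
gripper_force: 0.0
[[371.6, 0.0, 324.7], [0.0, 371.6, 236.6], [0.0, 0.0, 1.0]]
t 1.15 shift [0.514, -0.1405, 0.1524] turn [0.0008, -0.0007, -0.1608] rows>= 5.542498132613778 3.369533213863043
t 1.15 shift [0.0127, -0.029, -0.0087] turn [0.0006, -0.0008, -0.0008] rows>= 0.32818992284085297 0.027254920030571367
```

View pics/w1.png

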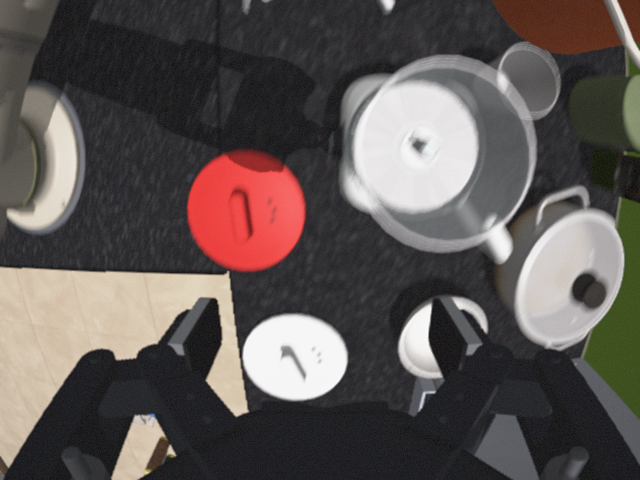

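The wrist view is blurred because the arm was still settling: spindle at (421,146), white lid at (295,357). I'll retake it and then look at the blade from nearby.

```bash
python3 -m handwheel '[[[0,0,0],[0,0,0]],[[0,0,0],[0,0,0]]]'
python3 - <<'E'
from h import *
snap("w2");P,z=wcloud("w2");v,u=np.indices(P.shape[:2])
C=-z['R'].T@z['t'];print('cam-tcp',C-z['pos'],'axis',z['R'][2])
Z=P[...,2]
m=(abs(u-421)<25)&(abs(v-146)<25)&(Z>.115)&(Z<.135);print('spindle',m.sum(),rect(P,m),np.median(P[m],0))
m=(u>340)&(u<560)&(v<270)&(Z>.185)&(Z<.2);q=P[m];print('rim',m.sum(),rect(P,m))
m=(abs(u-295)<40)&(abs(v-357)<40)&(Z>.036)&(Z<.055);print('lid bar',m.sum(),rect(P,m),np.median(P[m],0))
go((.42,.15,.25),28.8)
E
```

```text
time_s: 1.35
position: [0.4717, -0.0644, 0.3246]
tool_rot: [[0.008, 1.0, -0.001], [1.0, -0.008, -0.0], [-0.0, -0.001, -1.0]]
ft_force: [-0.1, -0.3, -0.8]
grip_width: 0.0855
gripper_force: 0.0
cam-tcp [-0.00021704  0.07320127  0.14243042] axis [-0.00354689 -0.28861978 -0.95743723]
spindle 304 ((568.087158203125, -12.065023422241211), (16.057174682617188, 16.7658748626709), 48.77478790283203) [ 0.56667709 -0.01160705  0.1249939 ]
rim 3372 ((568.1194458007812, -11.443473815917969), (150.07435607910156, 149.94479370117188), 81.90983581542969)
lid bar 467 ((421.62530517578125, -322.2230529785156), (19.737728118896484, 60.66551971435547), 21.358612060546875) [ 0.42155943 -0.31954032  0.04386385]
t 1.4 shift [0.4289, -0.107, 0.1495] turn [-0.0003, -0.0001, -0.163] rows>= 4.666017268029713 3.41588626253864
```

```bash
python3 -m handwheel '[[[0.1,-0.03,0.04],[0,0,-0.045]],[[0.2,-0.05,0.08],[0,0,-0.08]],[[0.3,-0.08,0.1],[0,0,-0.12]],[[0.37,-0.1,0.13],[0,0,-0.15]],[[0.41,-0.107,0.15],[0,0,-0.163]],[[0.43,-0.107,0.15],[0,0,-0.163]],[[0.43,-0.107,0.15],[0,0,-0.163]],[[0.43,-0.107,0.15],[0,0,-0.163]],[[0.43,-0.107,0.15],[0,0,-0.163]]]'
python3 - <<'E'
from h import *
snap("w3");P,z=wcloud("w3");v,u=np.indices(P.shape[:2]);Z=P[...,2]
near=np.hypot(P[...,0]-.405,P[...,1]-.201)<.035
m=near&(Z>.084)&(Z<.105);print(m.sum(),rect(P,m),np.median(P[m],0),u[m].mean(),v[m].mean())
E
```

```text
time_s: 2.3
position: [0.4209, 0.15, 0.2505]
tool_rot: [[-0.48, 0.877, 0.001], [0.877, 0.48, -0.0], [-0.001, 0.001, -1.0]]
ft_force: [0.2, 0.3, -0.3]
grip_width: 0.0854
gripper_force: 0.0
835 ((403.99322509765625, 200.61309814453125), (20.556333541870117, 27.316665649414062), 29.054731369018555) [0.40372427 0.20078519 0.091551  ] 337.61077844311376 153.45868263473054
```

View pics/w3.png

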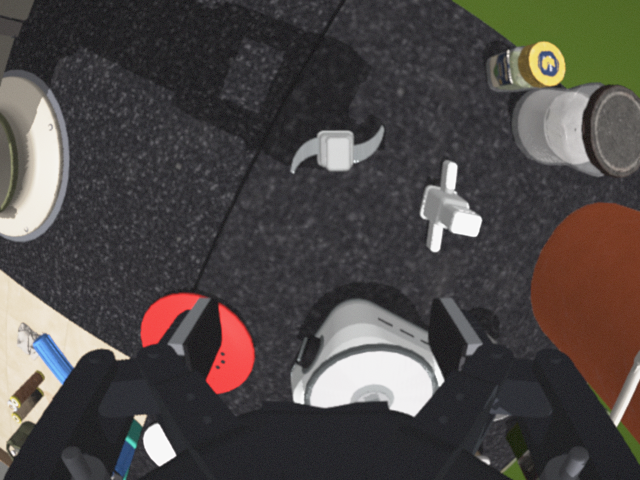

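The wrist view shows the blade at (338,153), its grip square to the tool, and the paddle well clear at (450,215). The two measurements agree, so I'll go in.

```bash
python3 -c "
from h import *
go((.404,.2005,.061),29)"
```

```text
t 2.35 shift [0.1046, 0.0187, 0.3787] turn [0.0002, 0.0001, -0.0016] rows>= 3.933331633666446 0.03341290468169003
```

```bash
python3 -m handwheel '[[[0.08,0.015,0.05],[0,0,0]],[[0.105,0.019,0.1],[0,0,0]],[[0.105,0.019,0.16],[0,0,0]],[[0.105,0.019,0.22],[0,0,0]],[[0.105,0.019,0.28],[0,0,0]],[[0.105,0.019,0.33],[0,0,0]],[[0.105,0.019,0.36],[0,0,0]],[[0.105,0.019,0.379],[0,0,0]],[[0.105,0.019,0.379],[0,0,0]],[[0.105,0.019,0.379],[0,0,0]]]' 1 && python3 -m handwheel '[[[0,0,0],[0,0,0]],[[0,0,0],[0,0,0]],[[0,0,0],[0,0,0]],[[0,0,0],[0,0,0]],[[0,0,0],[0,0,0]],[[0,0,0],[0,0,0]],[[0,0,0],[0,0,0]],[[0,0,0],[0,0,0]]]' 0 50
python3 -c "
from h import *
go((.404,.2005,.061),29)"
```

```text
time_s: 3.35
position: [0.4038, 0.2017, 0.0611]
tool_rot: [[-0.482, 0.876, 0.001], [0.876, 0.482, 0.0], [-0.0, 0.001, -1.0]]
ft_force: [0.8, -0.6, -0.6]
grip_width: 0.0853
gripper_force: 0.0
time_s: 4.15
position: [0.4032, 0.2019, 0.0607]
tool_rot: [[-0.483, 0.876, 0.0], [0.876, 0.483, 0.0], [0.0, 0.0, -1.0]]
ft_force: [-1.1, 0.2, 5.8]
grip_width: 0.0192
gripper_force: 52.8
t 4.15 shift [-0.0033, -0.0, -0.0006] turn [0.0001, -0.0, -0.0008] rows>= 0.03303422112462819 0.016637125646519896
```

Gripped, with 19 mm between the pads. Now lift and carry it over the bowl.

```bash
python3 -m handwheel '[[[0,0,-0.03],[0,0,0]],[[0,0,-0.1],[0,0,0]],[[0,0,-0.18],[0,0,0]],[[0,0,-0.26],[0,0,0]],[[0,0,-0.34],[0,0,0]],[[0,0,-0.41],[0,0,0]],[[0,0,-0.45],[0,0,0]],[[0,0,-0.46],[0,0,0]],[[0,0,-0.46],[0,0,0]]]'
python3 -c "
from h import *
go((.569,-.011,.29),47.5)"
```

```text
time_s: 5.05
position: [0.4031, 0.2018, 0.29]
tool_rot: [[-0.483, 0.876, -0.0], [0.876, 0.483, -0.0], [0.0, -0.0, -1.0]]
ft_force: [-0.0, 0.5, -1.5]
grip_width: 0.0191
gripper_force: 52.0
t 5.05 shift [-0.5328, 0.0852, 0.0] turn [-0.0001, -0.0, -0.1036] rows>= 5.3957894981063905 2.1708828247963097
```

```bash
python3 -m handwheel '[[[-0.04,0.006,0],[0,0,-0.02]],[[-0.11,0.018,0],[0,0,-0.05]],[[-0.18,0.029,0],[0,0,-0.08]],[[-0.26,0.042,0],[0,0,-0.1036]],[[-0.34,0.054,0],[0,0,-0.1036]],[[-0.42,0.067,0],[0,0,-0.1036]],[[-0.48,0.077,0],[0,0,-0.1036]],[[-0.52,0.083,0],[0,0,-0.1036]],[[-0.533,0.085,0],[0,0,-0.1036]],[[-0.533,0.085,0],[0,0,-0.1036]]]'
python3 -m handwheel '[[[0,0,0],[0,0,0]],[[0,0,0],[0,0,0]],[[0,0,0],[0,0,0]]]'
python3 -c "
from h import *
snap('w4');go((.569,-.011,.29),47.5)
P,z=wcloud('w4');v,u=np.indices(P.shape[:2]);Z=P[...,2]
near=np.hypot(P[...,0]-.569,P[...,1]+.011)<.03
for lo,hi in ((.22,.235),(.235,.29),(.29,.33),(.12,.13)):
  m=near&(Z>lo)&(Z<hi);print(lo,m.sum(),rect(P,m))
m=(np.hypot(P[...,0]-.569,P[...,1]+.011)<.09)&(Z>.186)&(Z<.197)
# circle fit to rim
q=P[m][:,:2];s=np.linalg.lstsq(np.c_[2*q,np.ones(len(q))],(q**2).sum(1),rcond=None)[0];print('rim',m.sum(),s[:2],np.sqrt(s[2]+s[0]**2+s[1]**2))
"
```

```text
time_s: 6.05
position: [0.5689, -0.0113, 0.2888]
tool_rot: [[-0.737, 0.676, -0.003], [0.676, 0.737, 0.001], [0.003, -0.001, -1.0]]
ft_force: [-0.7, 0.4, -0.8]
grip_width: 0.0191
gripper_force: 51.9
time_s: 6.35
position: [0.5686, -0.0103, 0.2908]
tool_rot: [[-0.738, 0.675, 0.0], [0.675, 0.738, -0.0], [-0.0, 0.0, -1.0]]
ft_force: [-0.1, -0.1, -1.0]
grip_width: 0.0194
gripper_force: 51.9
t 6.4 shift [-0.0012, -0.0005, 0.0015] turn [0.0001, 0.0001, 0.0003] rows>= 0.02029405406572296 0.00649532996087337
0.22 121 ((556.9100952148438, -0.5458908081054688), (36.76155471801758, 6.999384880065918), 53.178688049316406)
0.235 4333 ((565.303955078125, -7.627134323120117), (59.86560821533203, 27.197532653808594), 47.17340087890625)
0.29 8317 ((568.4066162109375, -11.093975067138672), (46.75792694091797, 28.271358489990234), 47.1029167175293)
0.12 352 ((568.0550537109375, -11.708635330200195), (15.607914924621582, 15.851807594299316), 47.31607437133789)
rim 3118 [ 0.5678945  -0.01137604] 0.07290152674715696
```

View pics/w4.png

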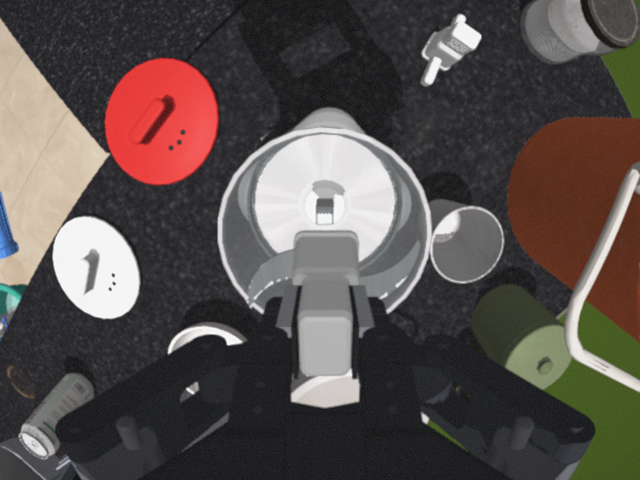

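The wrist view shows the spindle at (325,208), in line with and square to the held blade at (325,240–370). The offset is about 1 mm, so I'll correct it and descend.

```bash
python3 -m handwheel '[[[-0.001,-0.001,0.02],[0,0,0]],[[-0.001,-0.001,0.06],[0,0,0]],[[-0.001,-0.001,0.1],[0,0,0]],[[-0.001,-0.001,0.14],[0,0,0]],[[-0.001,-0.001,0.17],[0,0,0]],[[-0.001,-0.001,0.185],[0,0,0]],[[-0.001,-0.001,0.19],[0,0,0]],[[-0.001,-0.001,0.19],[0,0,0]],[[-0.001,-0.001,0.19],[0,0,0]]]' && python3 -m handwheel '[[[0,0,0.008],[0,0,0]],[[0,0,0.016],[0,0,0]],[[0,0,0.024],[0,0,0]],[[0,0,0.03],[0,0,0]],[[0,0,0.036],[0,0,0]],[[0,0,0.036],[0,0,0]]]'
```

```text
time_s: 7.3
position: [0.5694, -0.0118, 0.1962]
tool_rot: [[-0.737, 0.676, 0.001], [0.676, 0.737, -0.0], [-0.001, 0.001, -1.0]]
ft_force: [-0.6, -0.4, -1.1]
grip_width: 0.0198
gripper_force: 51.9
time_s: 7.9
position: [0.5686, -0.0114, 0.1768]
tool_rot: [[-0.737, 0.675, -0.002], [0.675, 0.737, 0.001], [0.002, -0.001, -1.0]]
ft_force: [-2.5, 2.0, -3.6]
grip_width: 0.0188
gripper_force: 51.7
```

The blade bottom is 10 mm below the spindle top with little force, so it has engaged. Continue down.

```bash
python3 -m handwheel '[[[0,0,0.01],[0,0,0]],[[0,0,0.02],[0,0,0]],[[0,0,0.03],[0,0,0]],[[0,0,0.04],[0,0,0]],[[0,0,0.048],[0,0,0]],[[0,0,0.054],[0,0,0]],[[0,0,0.06],[0,0,0]],[[0,0,0.066],[0,0,0]],[[0,0,0.066],[0,0,0]]]'
```

```text
time_s: 8.8
position: [0.5687, -0.0113, 0.1447]
tool_rot: [[-0.738, 0.675, -0.001], [0.675, 0.738, 0.001], [0.001, 0.0, -1.0]]
ft_force: [-5.0, 4.9, 5.3]
grip_width: 0.0192
gripper_force: 52.8
```

```bash
python3 -m handwheel '[[[0,0,0.002],[0,0,0]],[[0,0,0.003],[0,0,0]],[[0,0,0.003],[0,0,0]]]' && python3 -m handwheel '[[[0,0,0],[0,0,0]],[[0,0,0],[0,0,0]],[[0,0,0],[0,0,0]],[[0,0,0],[0,0,0]],[[0,0,0],[0,0,0]],[[0,0,0],[0,0,0]]]' 0.6
python3 -m handwheel '[[[0,0,-0.02],[0,0,0]],[[0,0,-0.06],[0,0,0]],[[0,0,-0.12],[0,0,0]],[[0,0,-0.18],[0,0,0]],[[0,0,-0.24],[0,0,0]],[[0,0,-0.3],[0,0,0]],[[0,0,-0.34],[0,0,0]],[[0,0,-0.36],[0,0,0]],[[0,0,-0.36],[0,0,0]],[[0,0,-0.36],[0,0,0]]]'
python3 -c "
from h import *
snap('w5')
P,z=wcloud('w5');v,u=np.indices(P.shape[:2]);Z=P[...,2]
near=np.hypot(P[...,0]-.569,P[...,1]+.011)<.03
m=near&(Z>.16)&(Z<.2);print(m.sum(),rect(P,m),np.median(Z[m]))
m=(np.hypot(P[...,0]-.569,P[...,1]+.011)<.09)&(Z>.186)&(Z<.197)
q=P[m][:,:2];s=np.linalg.lstsq(np.c_[2*q,np.ones(len(q))],(q**2).sum(1),rcond=None)[0];print('rim',m.sum(),s[:2])
go((.4235,-.28,.25),22)
"
```

```text
time_s: 9.1
position: [0.5687, -0.0112, 0.1447]
tool_rot: [[-0.738, 0.675, 0.001], [0.675, 0.738, 0.0], [-0.0, 0.001, -1.0]]
ft_force: [-9.2, 4.2, 16.3]
grip_width: 0.0198
gripper_force: 54.4
time_s: 9.7
position: [0.5691, -0.0118, 0.1429]
tool_rot: [[-0.737, 0.676, 0.0], [0.676, 0.737, -0.0], [-0.0, -0.0, -1.0]]
ft_force: [-0.2, -0.2, -0.1]
grip_width: 0.051
gripper_force: 0.0
time_s: 10.7
position: [0.5688, -0.0117, 0.3221]
tool_rot: [[-0.737, 0.676, -0.002], [0.676, 0.737, 0.0], [0.001, -0.001, -1.0]]
ft_force: [0.1, 1.0, -0.3]
grip_width: 0.0515
gripper_force: 0.0
878 ((567.9542846679688, -11.449390411376953), (20.4975643157959, 27.104352951049805), 47.55886459350586) 0.17545506118097437
rim 3237 [ 0.56799239 -0.01136951]
t 10.75 shift [-0.1486, -0.5917, 0.144] turn [-0.0005, -0.0005, 0.1417] rows>= 6.268692210090459 2.9687803097431793
```

View pics/w5.png

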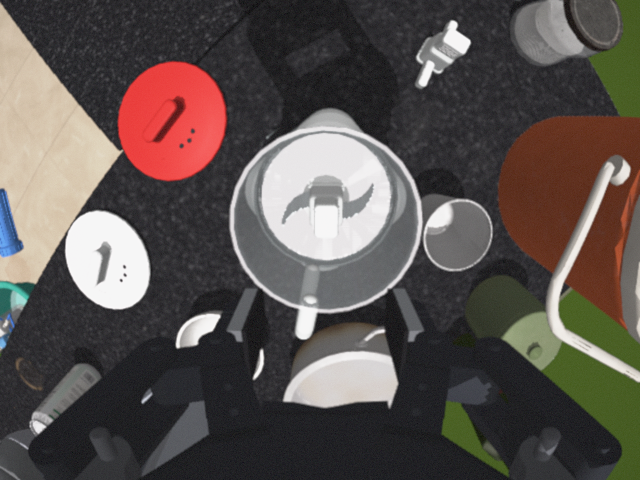

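The blade is home: (322,215) is centred in the bowl and the grip top is at 0.1755 m, against 0.176 expected. Now the white lid, at (108,260).

```bash
python3 -m handwheel '[[[-0.02,-0.08,0],[0,0,0.03]],[[-0.04,-0.17,0],[0,0,0.06]],[[-0.07,-0.26,0.02],[0,0,0.1]],[[-0.09,-0.35,0.05],[0,0,0.14]],[[-0.11,-0.44,0.09],[0,0,0.1417]],[[-0.13,-0.52,0.13],[0,0,0.1417]],[[-0.1486,-0.58,0.144],[0,0,0.1417]],[[-0.1486,-0.592,0.144],[0,0,0.1417]],[[-0.1486,-0.592,0.144],[0,0,0.1417]],[[-0.1486,-0.592,0.144],[0,0,0.1417]]]' 1
python3 -c "
from h import *
snap('w6')
P,z=wcloud('w6');v,u=np.indices(P.shape[:2]);Z=P[...,2]
near=np.hypot(P[...,0]-.4235,P[...,1]+.322)<.045
m=near&(Z>.036)&(Z<.055);r=rect(P,m);print(m.sum(),r,np.median(Z[m]),u[m].mean(),v[m].mean())
a=(np.hypot(P[...,0]-.4235,P[...,1]+.322)<.09)&(Z>.009)&(Z<.02);print(rect(P,a),np.median(Z[a]))
go((r[0][0]/1e3,r[0][1]/1e3,.019),22)
"
```

```text
time_s: 11.75
position: [0.4243, -0.2793, 0.2511]
tool_rot: [[-0.375, 0.927, 0.0], [0.927, 0.375, 0.0], [0.0, 0.0, -1.0]]
ft_force: [0.3, 1.6, 1.1]
grip_width: 0.0851
gripper_force: 0.0
1055 ((420.56597900390625, -322.86895751953125), (18.319787979125977, 60.51033401489258), 21.591590881347656) 0.04395281962595589 306.13364928909954 242.11469194312795
((420.7073669433594, -322.50762939453125), (154.7267608642578, 154.13555908203125), 24.437334060668945) 0.013130423547886742
t 11.8 shift [-0.0779, -0.0403, 0.4645] turn [0.0001, 0.0001, 0.0004] rows>= 4.72733678390811 0.0092873074007717
```

```bash
python3 -m handwheel '[[[-0.05,-0.03,0.05],[0,0,0]],[[-0.078,-0.04,0.12],[0,0,0]],[[-0.078,-0.04,0.2],[0,0,0]],[[-0.078,-0.04,0.28],[0,0,0]],[[-0.078,-0.04,0.35],[0,0,0]],[[-0.078,-0.04,0.4],[0,0,0]],[[-0.078,-0.04,0.44],[0,0,0]],[[-0.078,-0.04,0.463],[0,0,0]],[[-0.078,-0.04,0.463],[0,0,0]],[[-0.078,-0.04,0.463],[0,0,0]]]' 1 && python3 -m handwheel '[[[0,0,0],[0,0,0]],[[0,0,0],[0,0,0]],[[0,0,0],[0,0,0]],[[0,0,0],[0,0,0]],[[0,0,0],[0,0,0]],[[0,0,0],[0,0,0]],[[0,0,0],[0,0,0]],[[0,0,0],[0,0,0]]]' 0 70
python3 -m handwheel '[[[0,0,-0.02],[0,0,0]],[[0,0,-0.07],[0,0,0]],[[0,0,-0.14],[0,0,0]],[[0,0,-0.22],[0,0,0]],[[0,0,-0.3],[0,0,0]],[[0,0,-0.37],[0,0,0]],[[0,0,-0.42],[0,0,0]],[[0,0,-0.44],[0,0,0]],[[0,0,-0.44],[0,0,0]],[[0,0,-0.44],[0,0,0]]]'
python3 -c "
from h import *
go((.568,-.0115,.24),22)"
```

```text
time_s: 12.8
position: [0.4206, -0.3238, 0.0203]
tool_rot: [[-0.375, 0.927, 0.001], [0.927, 0.375, -0.001], [-0.001, 0.0, -1.0]]
ft_force: [0.8, -0.6, 0.4]
grip_width: 0.0857
gripper_force: 0.0
time_s: 13.6
position: [0.4202, -0.324, 0.02]
tool_rot: [[-0.375, 0.927, 0.001], [0.927, 0.375, -0.001], [-0.001, 0.0, -1.0]]
ft_force: [0.1, 0.6, 5.7]
grip_width: 0.0167
gripper_force: 69.5
time_s: 14.6
position: [0.4196, -0.3234, 0.2381]
tool_rot: [[-0.375, 0.927, -0.002], [0.927, 0.375, 0.002], [0.002, -0.001, -1.0]]
ft_force: [0.3, -0.2, -1.8]
grip_width: 0.017
gripper_force: 68.5
t 14.6 shift [0.4673, 0.5089, -0.003] turn [-0.0003, -0.0008, -0.0] rows>= 6.908947192957426 0.016925249614780695
```

```bash
python3 -m handwheel '[[[0.02,0.02,0],[0,0,0]],[[0.06,0.065,0],[0,0,0]],[[0.11,0.12,0],[0,0,0]],[[0.165,0.18,0],[0,0,0]],[[0.22,0.24,0],[0,0,0]],[[0.275,0.3,0],[0,0,0]],[[0.33,0.36,0],[0,0,0]],[[0.38,0.415,0],[0,0,0]],[[0.43,0.47,0],[0,0,0]],[[0.465,0.509,0],[0,0,0]]]'
python3 -m handwheel '[[[0,0,0],[0,0,0]],[[0,0,0],[0,0,0]],[[0,0,0],[0,0,0]],[[0,0,0],[0,0,0]]]'
python3 -c "
from h import *
snap('w7');go((.568,-.0115,.24),22)
P,z=wcloud('w7');Z=P[...,2]
D=np.hypot(P[...,0]-.568,P[...,1]+.0115)
for n,m in (('rim',(D<.09)&(Z>.183)&(Z<.196)),('lid',(D<.1)&(Z>.224)&(Z<.24))):
  q=P[m][:,:2];s=np.linalg.lstsq(np.c_[2*q,np.ones(len(q))],(q**2).sum(1),rcond=None)[0];print(n,m.sum(),rect(P,m),np.median(Z[m]))
m=(D<.09)&(Z>.224)&(Z<.24);q=P[m];s=np.linalg.lstsq(np.c_[q[:,:2],np.ones(len(q))],q[:,2],rcond=None)[0];print('tilt',s)
"
```

```text
time_s: 15.6
position: [0.5689, -0.0096, 0.2382]
tool_rot: [[-0.376, 0.926, -0.002], [0.926, 0.376, 0.001], [0.002, -0.002, -1.0]]
ft_force: [0.4, 0.1, -1.0]
grip_width: 0.0169
gripper_force: 68.6
time_s: 16.0
position: [0.5685, -0.0136, 0.2394]
tool_rot: [[-0.373, 0.928, -0.001], [0.928, 0.373, 0.0], [0.0, -0.0, -1.0]]
ft_force: [0.9, 0.6, -1.4]
grip_width: 0.0168
gripper_force: 68.6
t 16.05 shift [0.0044, 0.0006, -0.0011] turn [-0.0001, -0.0, -0.0004] rows>= 0.045820806191562806 0.009147269530398815
rim 0 None nan
lid 53578 ((561.6961669921875, -8.125312805175781), (153.57435607910156, 140.4434051513672), 54.17109680175781) 0.2325014778284355
tilt [ 0.00344514 -0.01193823  0.23074707]
  return _methods._mean(a, axis=axis, dtype=dtype,
  ret = ret.dtype.type(ret / rcount)
```

View pics/w7.png

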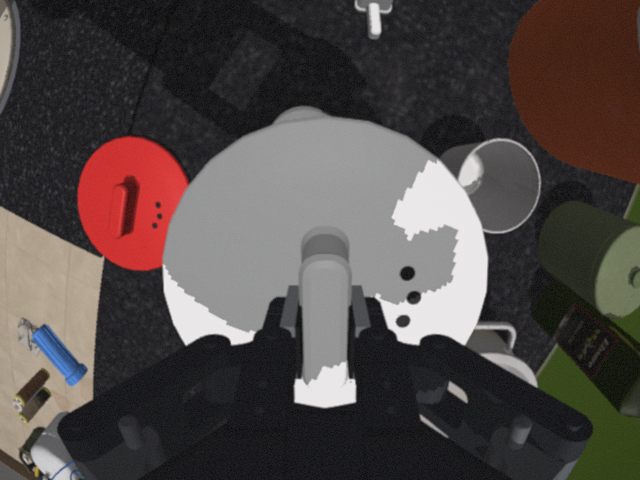

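The lid is held level over the bowl at (325,240). I'll work out the lid's centre from its edge.

```bash
python3 -c "
from h import *
P,z=wcloud('w7');Z=P[...,2];D=np.hypot(P[...,0]-.568,P[...,1]+.0115)
m=(D<.1)&(Z>.222)&(Z<.24)
cs,_=cv2.findContours(m.astype(np.uint8),cv2.RETR_EXTERNAL,cv2.CHAIN_APPROX_NONE);c=max(cs,key=len)[:,0]
c=c[c[:,1]<300];q=P[c[:,1],c[:,0],:2]
for i in range(3):
  s=np.linalg.lstsq(np.c_[2*q,np.ones(len(q))],(q**2).sum(1),rcond=None)[0];r=np.sqrt(s[2]+s[0]**2+s[1]**2);e=abs(np.hypot(*(q-s[:2]).T)-r);q=q[e<.003]
print(s[:2],r,len(q))
x=np.array([-.373,.928]);y=np.array([.928,.373]);d=np.array([.5683,-.0114])-s[:2];print('shift',d@x/.5,d@y/.5)"
```

```text
[ 0.56667348 -0.01180715] 0.07592894666262728 135
shift -0.0004577137829674465 0.0033225600510699625
```

```bash
python3 -m handwheel '[[[0,0.001,0.008],[0,0,0]],[[0,0.001,0.02],[0,0,0]],[[0,0.001,0.03],[0,0,0]],[[0,0.001,0.04],[0,0,0]],[[0,0.001,0.048],[0,0,0]],[[0,0.001,0.054],[0,0,0]],[[0,0.001,0.058],[0,0,0]],[[0,0.001,0.062],[0,0,0]],[[0,0.001,0.066],[0,0,0]]]' && python3 -m handwheel '[[[0,0,0.003],[0,0,0]],[[0,0,0.005],[0,0,0]],[[0,0,0.007],[0,0,0]],[[0,0,0.007],[0,0,0]],[[0,0,0.007],[0,0,0]]]'
```

```text
time_s: 16.95
position: [0.5694, -0.0127, 0.2065]
tool_rot: [[-0.375, 0.927, 0.0], [0.927, 0.375, -0.0], [-0.0, 0.0, -1.0]]
ft_force: [0.3, 0.1, -0.8]
grip_width: 0.0163
gripper_force: 68.6
time_s: 17.45
position: [0.5693, -0.0127, 0.2031]
tool_rot: [[-0.375, 0.927, 0.0], [0.927, 0.375, -0.0], [-0.0, 0.0, -1.0]]
ft_force: [-0.1, 0.0, -1.4]
grip_width: 0.0169
gripper_force: 68.8
```

```bash
python3 -m handwheel '[[[0,0,0.002],[0,0,0]],[[0,0,0.003],[0,0,0]],[[0,0,0.003],[0,0,0]]]' && python3 -m handwheel '[[[0,0,0],[0,0,0]],[[0,0,0],[0,0,0]],[[0,0,0],[0,0,0]],[[0,0,0],[0,0,0]],[[0,0,0],[0,0,0]],[[0,0,0],[0,0,0]],[[0,0,0],[0,0,0]]]' 0.6
python3 -m handwheel '[[[0,0,-0.02],[0,0,0]],[[0,0,-0.06],[0,0,0]],[[0,0,-0.12],[0,0,0]],[[0,0,-0.18],[0,0,0]],[[0,0,-0.24],[0,0,0]],[[0,0,-0.27],[0,0,0]],[[0,0,-0.27],[0,0,0]],[[0,0,-0.27],[0,0,0]],[[0,0,-0.27],[0,0,0]]]'
python3 -c "
from h import *
snap('w8')
P,z=wcloud('w8');Z=P[...,2];D=np.hypot(P[...,0]-.568,P[...,1]+.0115)
m=(D<.095)&(Z>.185)&(Z<.215);q=P[m];print(m.sum(),rect(P,m),np.median(Z[m]))
f=m&(D>.035)&(D<.07)&(Z<.209);q=P[f];print('plane',np.linalg.lstsq(np.c_[q[:,:2]-[.568,-.0115],np.ones(len(q))],q[:,2],rcond=None)[0])
"
```

```text
time_s: 17.75
position: [0.5694, -0.0128, 0.2031]
tool_rot: [[-0.375, 0.927, 0.002], [0.927, 0.375, -0.001], [-0.001, 0.001, -1.0]]
ft_force: [-3.3, 0.2, 8.4]
grip_width: 0.0165
gripper_force: 70.1
time_s: 18.45
position: [0.5693, -0.0128, 0.2015]
tool_rot: [[-0.375, 0.927, -0.0], [0.927, 0.375, 0.0], [0.0, -0.0, -1.0]]
ft_force: [-0.6, 0.4, -0.6]
grip_width: 0.0516
gripper_force: 0.0
time_s: 19.35
position: [0.569, -0.0127, 0.3354]
tool_rot: [[-0.375, 0.927, -0.002], [0.927, 0.375, 0.001], [0.001, -0.002, -1.0]]
ft_force: [-0.0, -0.5, -0.1]
grip_width: 0.0511
gripper_force: 0.0
26065 ((568.073486328125, -12.4293212890625), (154.6907196044922, 154.39503479003906), 26.18673324584961) 0.1962474683953858
plane [ 9.25064946e-05 -2.33711814e-03  1.96341519e-01]
```

View pics/w8.png

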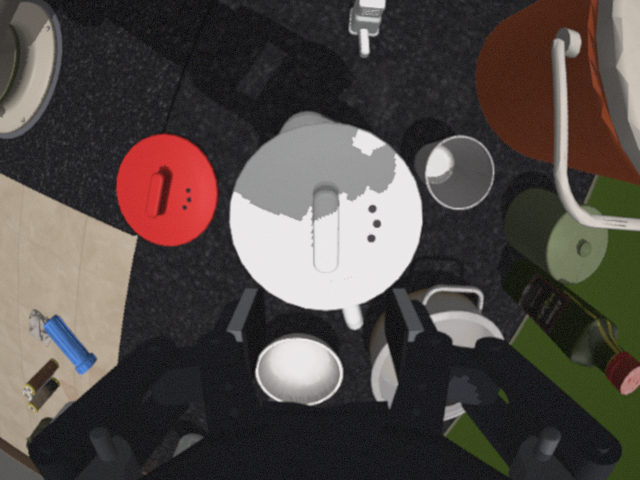

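The lid sits flat at (326,215): tilt 0.002 rad, seated height as expected, and centred within about 1 mm. Handing in.

```bash
python3 -c "
from rig import *
print(close_job())"
```

```text
the job is handed in; nothing more can be done
None
```

I handed the job in: by the last wrist-camera measurements the chopping blade is fully home on the spindle and the lid sits flat and centred on the bowl; I never touched the paddle, cup or white bowl, and no verdict came back.

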